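Bring a dosing pen through the guide eye to hover over the open bottle

TASK

Take the dosing pen (square handle, long tube) out of its rack, carry it over the tray of finished bottles without hitting the tray or its bottles, and pass its tube down through the guide eye above the open, uncapped bottle in the filling stand. Stop with the tip hovering about 6 mm above that bottle's mouth, upright and centred over it, ready to dose: the pen never touches the bottle and at the end does not touch the stand either. The program finishes while holding the pen motionless there; let go of nothing, and leave everything else standing where it is.

Things in the scene. Friction and masses are not known exactly. Their poses are not given: they have to be found in the camera images.
- pen: dosing pen, 85-170 g, hangs upright in either rack hole by its collar. Origin on its axis at the collar's underside, z up. Below: straight steel tube 8 mm diameter, 100 mm long, last 4 mm tapered. Above: round grey collar 28 mm diameter, 6 mm thick, then a square grey handle 24 x 24 mm, faces along the pen's x and y, 6 to 66 mm above the origin (black button to 68 mm). Pinch flat sides
- pen_tip (a point): the lower end of the pen's tube, 100 mm below the pen's origin on its axis
- probe: the other tool in the rack, to be left alone: same tube diameter and collar, but tube only 60 mm long and a ball knob 28 mm diameter as handle; top 44 mm above its origin, which lies at the underside of its collar. Pen and probe may hang in either hole.
- rack: fixed aluminium rack 110 x 200 mm, top surface 110 mm above the table; origin at the centre of its underside, z up. Two round vertical holes of 14 mm diameter through its 12 mm thick top plate, at 48 mm either side of its centre along its y. Below the plate it is open.
- stand: fixed filling stand; origin at the centre of its underside (z up). White base 140 (x) x 220 (y) x 16 mm with two round nests 43 mm wide, 8 mm deep, 55 mm either side of the centre along y. A steel post in the middle carries a crossbar along y with a guide eye at each end, straight above each nest. Its highest point is 150 mm above the table.
- eye_left (a point): centre of the guide eye at the stand's +y end, at its upper face, 150 mm above the table. The eye is a 32 x 32 mm steel plate, 10 mm thick, with a vertical through hole of 16 mm diameter; underside 140 mm above the table
- eye_right (a point): the same for the guide eye at the stand's -y end
- bottle: the open bottle: violet plastic, no cap, loose in one of the stand's two nests (either one), body 40 mm diameter, 95 mm tall, origin at the centre of its underside, which stands 8 mm above the table. It can sit up to about 1.5 mm off the eye's axis
- mouth (a point): centre of the open bottle's mouth, at its rim: 103 mm above the table, 37 mm below the underside of the eye above it. Neck 24 mm outside diameter, mouth 18 mm inside
- capped: violet plastic bottle closed with a white cap: body 40 mm diameter, 112 mm tall in all; origin at the centre of its underside; loose, stands in the stand's other nest, to be left alone
- tray: fixed cardboard tray 300 (x) x 120 (y) x 50 mm holding 10 fixed violet bottles with white caps, whose tops stand 116 mm above the table; between rack and stand; origin at the centre of its underside
- wash: white plastic bottle, 64 mm diameter, 160 mm tall, on the table beyond the rack, tray and stand; origin at its underside; leave alone
- beaker: clear open plastic cup, 70 mm diameter, 90 mm tall, beyond the rack, tray and stand; origin at its underside; leave alone
- jar: low white jar with a blue lid, 72 mm diameter, 75 mm tall, beyond the rack, tray and stand; origin at its underside; leave alone
- spare: violet plastic bottle closed with a white cap: body 40 mm diameter, 112 mm tall in all; origin at the centre of its underside; on the table beyond the rack, tray and stand; leave alone
- spare2: violet plastic bottle closed with a white cap: body 40 mm diameter, 112 mm tall in all; origin at the centre of its underside; on the table to the left of the stand; leave alone

How it is judged:
By the outcome, as a careful person would: the job done as asked, in the order asked, and still so for the second after the job is handed in, while the arm keeps its last pose, push and grip.
It also fails if it takes over 48 s, if anything falls off the work surface, if the arm or the gripper's body presses on something with over 40 N, if the wrist force passes 120 N, or if a joint passes its speed limit or range.

ROBOT

A 6-joint arm with a two-finger parallel gripper is mounted at the origin on the work surface. World frame = base frame: x ahead of the robot, y to its left, z up, the work surface at z = 0. Lengths are in mm, angles in rad, forces in N, time in s.
With the tool pointing down it reaches from about 275 to 1000 mm from the base axis. Payload 8.4 kg.
Tool frame: the origin (TCP) lies at the very end of the fingers, on their centre line; the grasp point (between the pads) lies 19 mm behind it; z points along the fingers, y is the line along which they close (so a half turn about z gives the same grasp; the last joint's range is limited). The gripper opens to 85 mm and grips with 20 to 120 N. Pads are 22 mm wide; open, the fingers measure 114 mm over their backs; the gripper's body (76 mm by 85 mm) begins 54 mm behind the grasp point. The pads swing forward as they close: fully open they stand 13 mm farther back than shut.
Start: joints at [-0.002, 0.353, 1.633, -0, 1.155, -0.002], TCP at [625.002, -0, 231.281] pointing down, gripper open.
Joint ranges: [-2.63, 2.63], [-0.92, 2.1], [0.06, 2.66], [-1.3, 4.44], [0, 2.69], [-3.02, 3.02]. Speed limits (rad/s): [2.22, 2.22, 2.79, 3.14, 3.14, 3.14].

INTERFACE

Orientations are given as [roll, pitch, yaw] about the fixed x, y, z axes, in that order (R = Rz(yaw) Ry(pitch) Rx(roll)).
In Python, from rig import sensors, grab_frame, camera_params, order gives the robot as it stands. The module is installed in compiled form; this text tells all that it offers.
- The arm moves only by the tool move_arm, never from a script. Its argument "motion" is a list of rows, each a list of 7 numbers: the turn, a rotation vector about the tool's x, y, z in rad, then the shift along the tool's x, y, z in m, then the finger opening in m, from 0 to 0.0854. A call has 1 to 8 rows; each row is the pose to reach, as a shift and turn from the pose commanded when the call began, along the tool's axes at that moment; what a row does not reach only later rows make up. A row lasts 1/8 s, in which the tool goes at most 62.5 mm and 10.7 degrees, less where a joint would pass 70% of its speed; a pose out of reach is approached as far as the arm can. A call with a gripper value outside its range is refused whole. The fingers move at their own pace and stop on an object; "grip_force" is the grip in N (left out, the last holds). Time passes only in rows, so rows that repeat a pose let the fingers close. It gives the time, the measured TCP pose, the force, the opening and the grip force at its end, in the units of the state.
- sensors.sense(): the state, without advancing time (a new reading comes with each control period).
- grab_frame(name): name is "scene" or "side" or "wrist"; returns (picture, depth): 400x640x3 uint8, red, green, blue; 400x640 float32, mm along the optical axis (not along the pixel's ray), 0 where there is no reading.
- camera_params(name): a dict with "camera_matrix" (3x3 intrinsics, pixels), "world_from_camera" (4x4, takes a point from camera to world coordinates). Camera axes: x right, y down, z forward; pixel columns grow to the right and rows downward; lengths in mm; the calibration is good to about 2 mm. A picture is of the moment at which its call begins: read the wrist's pose just before it. camera_params takes no time and is no camera call; for the wrist camera it gives the pose at the moment of the call.
- order.sign_off(): hands the job in; it is judged then, once.
The state is a dict: "clock": time; "qpos": joint angles; "qvel": joint speeds; "joint_efforts": joint torques, N m; "eef_pos": TCP position; "tcp_rot": TCP orientation; "contact_force": force on the tool from outside, world axes, zero at the start; "wrist_torque": the same for the moment, N m; "opening": opening from 0.0 (shut) to 1.0 (fully open); "grasp_force": force on a finger pad.
Only numpy, scipy, OpenCV 4.12 (cv2) and the standard library are available. Lean on these libraries where they do the work, as an engineer would, in place of code of your own. Each camera call takes 0.05 s, during which the arm holds its last target. There are 200 camera calls.

## Working session

There is one attempt and no reset: what is moved stays moved. The work goes in short steps, Python scripts to look and compute and a tool call to move; the robot and the scene stay as the last step left them, time stands still between calls to the robot, and variables do not carry over. Pictures are saved under pics/ and viewed, at most 13 in all, crops included, and the job is handed in when it is done.

Besides the shell and the picture viewer there is one more tool, called after ">>>" as a command line: name --pt "numbers of a row" for each row, then --argument value for the rest. move_arm: Moves the arm, as the interface text tells. Its arguments: {"type":"object","properties":{"motion":{"type":"array","items":{"type":"array","items":{"type":"number"}}},"grip_force":{"type":"number"}},"required":["motion"]}

```bash
mkdir -p pics
python3 - <<'E'
from rig import sensors, grab_frame, camera_params
import cv2, numpy as np
for n in ("scene","side"):
    p,d=grab_frame(n); cv2.imwrite(f"pics/{n}0.png",p[:,:,::-1]); np.savez(f"{n}0.npz",p=p,d=d)
    c=camera_params(n); print(n,np.round(c["camera_matrix"],1).tolist(),np.round(c["world_from_camera"],3).tolist())
s=sensors.sense();print(s)
E
```

```text
scene [[457.5, 0.0, 318.4], [0.0, 457.5, 208.8], [0.0, 0.0, 1.0]] [[-0.671, 0.428, -0.606, 1379.061], [0.741, 0.369, -0.561, 795.824], [-0.016, -0.825, -0.565, 865.171], [0.0, 0.0, 0.0, 1.0]]
side [[416.7, 0.0, 321.3], [0.0, 416.7, 199.8], [0.0, 0.0, 1.0]] [[0.924, -0.306, 0.228, 364.489], [-0.381, -0.723, 0.576, -530.262], [-0.011, -0.62, -0.785, 900.436], [0.0, 0.0, 0.0, 1.0]]
{'clock': 0.1, 'qpos': array([-2.38943233e-03,  3.53583233e-01,  1.63405479e+00,  7.45687030e-06,
        1.15523604e+00, -2.37236055e-03]), 'qvel': array([-1.30314546e-03, -6.18860129e-04, -1.96425217e-03, -7.07645198e-05,
       -2.42536781e-04,  8.84392985e-06]), 'joint_efforts': array([ 4.27485766e-04, -6.06356549e+01, -3.42817569e+01, -7.40920814e-05,
        3.91241178e-03, -4.99377973e-05]), 'eef_pos': array([6.24562898e+02, 9.98864168e-03, 2.30636185e+02]), 'tcp_rot': array([-3.14031126e+00, -9.85830096e-06,  1.57077623e+00]), 'contact_force': array([ 0.53785877, -0.06498014,  0.28963272]), 'wrist_torque': array([0.0120405 , 0.05345407, 0.00923743]), 'grasp_force': 0.0, 'opening': 1.0001684163647164}
```

View pics/scene0.png

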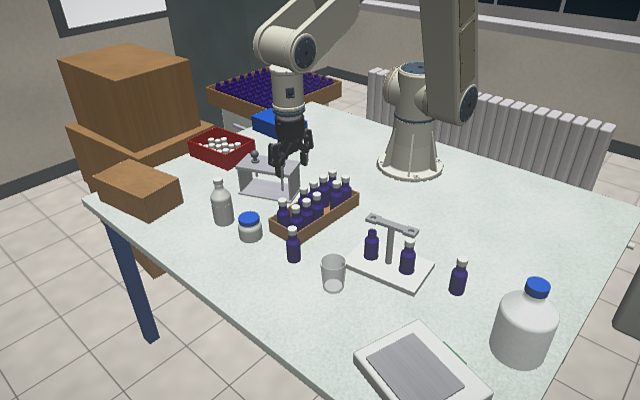

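View pics/side0.png

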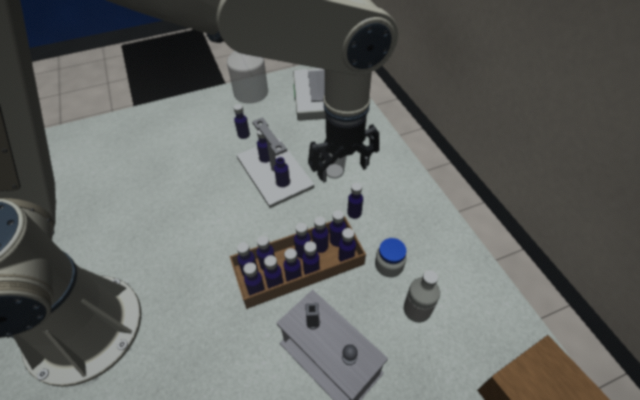

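The scene view shows the open bottle at about (371,243) and the capped one at (407,257). In the side view the pen's square handle is at about (313,313), the probe knob at (350,352), and the stand's eyes at about (262,125) and (279,152). I'll get coarse positions from depth.

```bash
cat > h.py <<'E'
import numpy as np, cv2
from rig import sensors, grab_frame, camera_params
def pt(c,u,v,d):
    K=c["camera_matrix"];T=c["world_from_camera"]
    return (T@np.r_[np.linalg.inv(K)@[u,v,1]*d,1])[:3]
def plane(c,u,v,z):
    T=c["world_from_camera"];o=T[:3,3];r=T[:3,:3]@np.linalg.inv(c["camera_matrix"])@[u,v,1]
    return o+r*(z-o[2])/r[2]
def tri(obs): # obs: list of (cam,u,v) -> closest point of rays, rms miss
    A=np.zeros((3,3));b=np.zeros(3);L=[]
    for c,u,v in obs:
        T=c["world_from_camera"];r=T[:3,:3]@np.linalg.inv(c["camera_matrix"])@[u,v,1];r/=np.linalg.norm(r)
        P=np.eye(3)-np.outer(r,r);A+=P;b+=P@T[:3,3];L.append((P,T[:3,3]))
    x=np.linalg.solve(A,b);return x,[round(float(np.linalg.norm(P@(x-o))),2) for P,o in L]
E
python3 - <<'E'
from h import *
for n,pp in (("side",[(313,309),(313,313),(350,352),(262,125),(279,150),(250,270),(347,235),(296,165)]),("scene",[(372,217),(413,233),(371,234),(407,245),(255,155),(390,219)])):
    f=np.load(n+"0.npz");c=camera_params(n)
    for u,v in pp: print(n,u,v,f["d"][v,u],np.round(pt(c,u,v,f["d"][v,u])))
f=np.load("side0.npz");cv2.imwrite("pics/sidecrop.png",cv2.resize(f["p"][80:400,200:420,::-1],None,fx=2.5,fy=1.8,interpolation=2))
# rack plate points from depth: z ~110
c=camera_params("side");v,u=np.mgrid[280:400,260:400];d=f["d"][280:400,260:400]
K=c["camera_matrix"];P=np.stack([(u-K[0,2])/K[0,0]*d,(v-K[1,2])/K[1,1]*d,d,np.ones_like(d)],-1)@c["world_from_camera"].T
m=abs(P[...,2]-110)<6;q=P[m][:,:2].astype(np.float32);print(m.sum(),np.median(P[m][:,2]),cv2.minAreaRect(q))
v,u=np.mgrid[100:220,220:330];d=f["d"][100:220,220:330]
P=np.stack([(u-K[0,2])/K[0,0]*d,(v-K[1,2])/K[1,1]*d,d,np.ones_like(d)],-1)@c["world_from_camera"].T
for z in (16,150):
    m=abs(P[...,2]-z)<6;q=P[m][:,:2].astype(np.float32);print(m.sum(),np.median(P[m][:,2]),cv2.minAreaRect(q))
E
```

```text
side 313 309 761.9514 [ 463. -230.  179.]
side 313 313 761.8064 [ 461. -235.  175.]
side 350 352 737.2465 [ 497. -319.  154.]
side 262 125 1116.8953 [534. 319. 150.]
side 279 150 1055.4884 [545. 210. 152.]
side 250 270 879.903 [381. -73. 120.]
side 347 235 935.12213 [607. -70. 117.]
side 296 165 1204.4534 [603. 264.  18.]
scene 372 217 1241.5902 [539. 216. 144.]
scene 413 233 1170.8339 [534. 342. 149.]
scene 371 234 1248.883 [556. 227. 101.]
scene 407 245 1191.8969 [543. 333. 111.]
scene 255 155 1557.1339 [ 502. -305.  141.]
scene 390 219 1474.8079 [345. 152.   2.]
5011 111.39262150587001 ((480.730712890625, -270.4813537597656), (101.46709442138672, 201.4810028076172), 22.926925659179688)
2169 17.874070891429938 ((594.4351196289062, 363.9574890136719), (460.1744384765625, 278.83642578125), 71.6716079711914)
437 151.80066924083383 ((538.9146728515625, 276.22540283203125), (34.10181427001953, 144.77684020996094), 7.808999538421631)
```

Run:
```python
from h import *
s=sensors.sense();from scipy.spatial.transform import Rotation as R
c=camera_params("wrist");r=R.from_euler("xyz",s["tcp_rot"]).as_matrix()
T=c["world_from_camera"];print(np.round(c["camera_matrix"],1).tolist(),np.round(r.T@(T[:3,3]-s["eef_pos"]),1),np.round(r.T@T[:3,:3],3).tolist(),np.round(r,3))
```

```text
[[324.4, 0.0, 319.8], [0.0, 324.4, 202.6], [0.0, 0.0, 1.0]] [  75.6    1.6 -142.1] [[0.0, -0.955, -0.297], [1.0, 0.0, -0.001], [0.001, -0.297, 0.955]] [[ 0.     1.    -0.001]
 [ 1.    -0.     0.   ]
 [ 0.    -0.001 -1.   ]]
```

>>> move_arm --pt "0 0 0 -0.05 -0.04 -0.01 0.085" --pt "0 0 0 -0.1 -0.08 -0.02 0.085" --pt "0 0 0 -0.15 -0.12 -0.03 0.085" --pt "0 0 0 -0.2 -0.15 -0.04 0.085" --pt "0 0 0 -0.215 -0.163 -0.04 0.085" --pt "0 0 0 -0.215 -0.163 -0.04 0.085" --pt "0 0 0 -0.215 -0.163 -0.04 0.085"

```text
clock: 0.98
eef_pos: [462.3, -214.5, 271.1]
tcp_rot: [-3.142, -0.001, 1.571]
contact_force: [-0.3, 0.1, -0.6]
opening: 0.993
grasp_force: 0.0
```

Run:
```python
from h import *
import pickle
c=camera_params("wrist");s=sensors.sense();p,d=grab_frame("wrist");pickle.dump((c,p,d,s),open("w1.pkl","wb"))
cv2.imwrite("pics/w1.png",p[:,:,::-1]);print(s["eef_pos"],s["qvel"].round(3),s["clock"])
```

```text
[ 462.30573698 -214.49368118  271.07295811] [ 0.016  0.006 -0.003  0.001  0.001 -0.003] 0.975
```

View pics/w1.png

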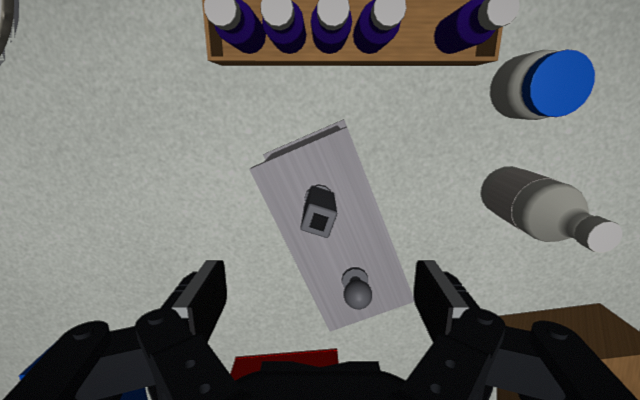

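The wrist view shows the pen's square top (black button) at about (319,221), slightly rotated. The probe knob is at (358,293) and the tray is at the top of the image. I'll take a second view from a shifted place.

>>> move_arm --pt "0 0 0 -0.05 0.04 0 0.085" --pt "0 0 0 -0.07 0.06 0 0.085" --pt "0 0 0 -0.07 0.06 0 0.085" --pt "0 0 0 -0.07 0.06 0 0.085"

```text
clock: 1.52
eef_pos: [521.9, -283.8, 270.6]
tcp_rot: [-3.14, -0.001, 1.572]
contact_force: [-0.3, -0.2, -0.3]
opening: 0.998
grasp_force: 0.0
```

Run:
```python
from h import *
import pickle
c=camera_params("wrist");s=sensors.sense();p,d=grab_frame("wrist");pickle.dump((c,p,d,s),open("w2.pkl","wb"))
print(s["eef_pos"],s["clock"])
ims=[]
for n in ("w1","w2"):
    c,p,d,s=pickle.load(open(n+".pkl","rb"))
    x=np.array([462,-230,177,1]);q=np.linalg.inv(c["world_from_camera"])@x;u=c["camera_matrix"]@q[:3];u=(u/u[2])[:2].astype(int);print(n,u)
    a,b=u[0]-32,u[1]-32
    ims.append(cv2.resize(p[b:b+64,a:a+64,::-1],(390,390),interpolation=0));print(a,b)
    g=cv2.cvtColor(p,cv2.COLOR_RGB2GRAY)
    for k,t in enumerate((d[u[1]-8:u[1]+9,u[0]-8:u[0]+9],)): print(np.median(t))
    # top face by depth-less grey: print a row of greys across the centre
    print(g[u[1],a:a+64].tolist())
cv2.imwrite("pics/w12.png",np.hstack(ims))
```

```text
[ 521.91315262 -283.75354608  270.62335507] 1.525
w1 [317 224]
285 192
252.1568
[134, 131, 131, 133, 135, 138, 138, 137, 135, 137, 139, 139, 135, 134, 138, 119, 68, 72, 92, 101, 101, 102, 103, 104, 91, 52, 24, 26, 26, 26, 25, 24, 28, 25, 26, 24, 26, 26, 26, 22, 32, 87, 104, 104, 103, 103, 97, 83, 98, 133, 142, 139, 135, 135, 139, 136, 136, 136, 138, 136, 137, 138, 134, 134]
w2 [234 133]
202 101
231.11737
[139, 142, 141, 139, 140, 138, 138, 138, 137, 137, 140, 143, 143, 141, 143, 142, 111, 96, 104, 108, 108, 109, 110, 81, 44, 30, 32, 33, 33, 32, 35, 33, 33, 35, 34, 35, 34, 34, 34, 36, 30, 42, 103, 119, 118, 116, 118, 120, 108, 89, 64, 34, 22, 26, 26, 28, 24, 25, 25, 24, 18, 33, 99, 92]
```

View pics/w12.png

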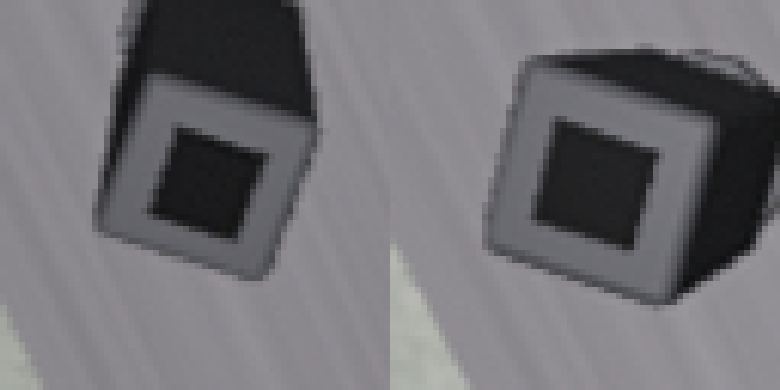

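Both crops show the black square button enclosed by the grey top face, so it can be segmented. It is centred at about (319,222) in view 1 and (233,132) in view 2.

Run:
```python
from h import *
import pickle
obs=[];cons=[]
for n,u0 in (("w1",(319,222)),("w2",(299-64,132))):
    c,p,d,s=pickle.load(open(n+".pkl","rb"));g=cv2.cvtColor(p,cv2.COLOR_RGB2GRAY)
    m=(g<65).astype(np.uint8);_,l,st,ce=cv2.connectedComponentsWithStats(m,connectivity=4)
    k=l[u0[1],u0[0]];print(st[k],ce[k]);obs.append((c,*ce[k]));cons.append((c,np.argwhere(l==k)[:,::-1]))
x,e=tri(obs);print(x,e)
for c,q in cons:
    P=np.array([plane(c,u,v,x[2])[:2] for u,v in q],np.float32);print(P.mean(0),cv2.minAreaRect(P))
# handle height and tilt check: rack plate depth
c,p,d,s=pickle.load(open("w2.pkl","rb"));print(s["eef_pos"],s["tcp_rot"])
for n,u,v in (("w1",285,180),("w1",350,200)):
    c,p,d,s=pickle.load(open(n+".pkl","rb"));print(pt(c,u,v,d[v,u]))
```

```text
[309 213  20  18 233] [318.34763948 221.73390558]
[225 121  21  21 291] [234.98969072 130.73195876]
[ 462.61913771 -227.94285311  176.65886398] [0.04, 0.04]
[ 462.58893 -227.98714] ((462.5831604003906, -228.06288146972656), (12.524238586425781, 11.755951881408691), 70.58013916015625)
[ 462.6505 -227.9322] ((462.60491943359375, -228.01254272460938), (12.003497123718262, 12.016546249389648), 71.70764923095703)
[ 521.91315262 -283.75354608  270.62335507] [-3.14025477e+00 -9.57069134e-04  1.57189753e+00]
[ 430.22222616 -210.64784888  109.0729857 ]
[ 493.30483876 -230.95289508  108.21650465]
```

>>> move_arm --pt "0 0 0.16 0.028 -0.03 0 0.085" --pt "0 0 0.33 0.056 -0.0593 0.03 0.085" --pt "0 0 0.33 0.056 -0.0593 0.05 0.085" --pt "0 0 0.33 0.056 -0.0593 0.05 0.085" --pt "0 0 0.33 0.056 -0.0593 0.05 0.085"

```text
clock: 2.2
eef_pos: [463.3, -229.1, 222.3]
tcp_rot: [3.14, 0.0, 1.241]
contact_force: [0.5, -0.6, 0.6]
opening: 0.995
grasp_force: 0.0
```

Run:
```python
from h import *
s=sensors.sense();from scipy.spatial.transform import Rotation as R
r=R.from_euler("xyz",s["tcp_rot"]).as_matrix()
print(s["eef_pos"],s["qvel"].round(4),r.round(4).tolist(),(r.T@(np.array([462.6,-228,130])-s["eef_pos"])).round(2))
```

```text
[ 463.30327695 -229.05195487  222.28578456] [-0.0055 -0.0001 -0.0109 -0.0006 -0.002  -0.0009] [[0.3235, 0.9462, 0.0012], [0.9462, -0.3235, -0.0006], [-0.0002, 0.0013, -1.0]] [ 0.78 -1.13 92.28]
```

>>> move_arm --pt "0 0 0 0.0008 -0.0011 0.03 0.085" --pt "0 0 0 0.0008 -0.0011 0.06 0.085" --pt "0 0 0 0.0008 -0.0011 0.085 0.085" --pt "0 0 0 0.0008 -0.0011 0.092 0.085" --pt "0 0 0 0.0008 -0.0011 0.092 0.06" --pt "0 0 0 0.0008 -0.0011 0.092 0.04" --pt "0 0 0 0.0008 -0.0011 0.092 0.03" --pt "0 0 0 0.0008 -0.0011 0.092 0.026" --grip_force 50

```text
clock: 3.2
eef_pos: [462.2, -228.0, 129.8]
tcp_rot: [3.141, 0.0, 1.241]
contact_force: [0.6, 0.9, 0.4]
opening: 0.307
grasp_force: 0.0
```

>>> move_arm --pt "0 0 0 0 0 0 0.015" --pt "0 0 0 0 0 0 0.015" --pt "0 0 0 0 0 0 0.015" --pt "0 0 0 0 0 0 0.015"

```text
clock: 3.7
eef_pos: [462.2, -228.0, 129.8]
tcp_rot: [3.141, 0.0, 1.241]
contact_force: [-1.9, 0.8, 6.1]
opening: 0.273
grasp_force: 49.5
```

>>> move_arm --pt "0 0 0 0 0 -0.02 0.015" --pt "0 0 0 0 0 -0.05 0.015" --pt "0 0 0 0 0 -0.08 0.015" --pt "0 0 0 0 0 -0.115 0.015" --pt "0 0 0 0 0 -0.15 0.015" --pt "0 0 0 0 0 -0.175 0.015" --pt "0 0 0 0 0 -0.19 0.015" --pt "0 0 0 0 0 -0.19 0.015"

```text
clock: 4.7
eef_pos: [462.2, -228.0, 319.8]
tcp_rot: [3.14, 0.0, 1.241]
contact_force: [0.3, 0.1, -0.7]
opening: 0.277
grasp_force: 49.1
```

Run:
```python
from h import *
import pickle
s=sensors.sense();print(s["eef_pos"],s["opening"],s["contact_force"].round(1))
ims=[]
for n in ("scene","side"):
    c=camera_params(n);p,d=grab_frame(n);np.savez(n+"1.npz",p=p,d=d)
    q=np.linalg.inv(c["world_from_camera"])@np.r_[s["eef_pos"]-[0,0,70],1];u=c["camera_matrix"]@q[:3];u=(u/u[2])[:2].astype(int);a,b=u[0]-50,u[1]-60;print(n,a,b)
    ims.append(cv2.resize(p[b:b+120,a:a+100,::-1],(400,480),interpolation=cv2.INTER_CUBIC))
cv2.imwrite("pics/lift.png",np.hstack(ims))
```

```text
[ 462.20403695 -228.02270248  319.76134143] 0.2768832854640739 [ 0.3  0.1 -0.7]
scene 226 67
side 260 231
```

View pics/lift.png

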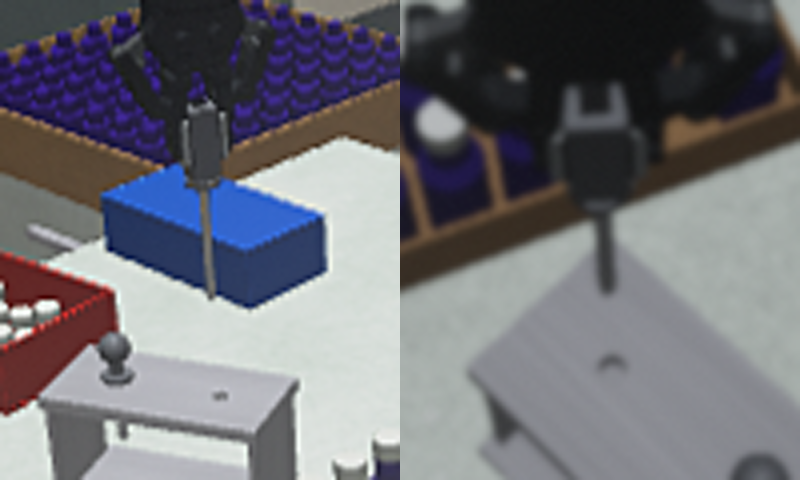

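The pen is held upright and clear of the rack; its tip is at about scene (278,141). Next I carry it over the tray with the tip at about z 199.

>>> move_arm --pt "0 0 0 0.03 -0.004 0 0.015" --pt "0 0 0 0.085 -0.011 0 0.015" --pt "0 0 0 0.145 -0.018 0 0.015" --pt "0 0 0 0.205 -0.026 0 0.015" --pt "0 0 0 0.265 -0.034 0 0.015" --pt "0 0 0 0.32 -0.041 0 0.015" --pt "0 0 0 0.36 -0.046 0 0.015" --pt "0 0 0 0.383 -0.0485 0 0.015"

```text
clock: 5.8
eef_pos: [539.8, 151.9, 317.8]
tcp_rot: [-3.14, 0.001, 1.243]
contact_force: [-0.8, 0.1, -0.0]
opening: 0.275
grasp_force: 49.1
```

>>> move_arm --pt "0 0 0 0 0 0 0.015" --pt "0 0 0 0 0 0 0.015" --pt "0 0 0 0 0 0 0.015"

```text
clock: 6.18
eef_pos: [540.0, 148.9, 319.2]
tcp_rot: [-3.142, 0.0, 1.239]
contact_force: [-0.4, -0.3, -0.8]
opening: 0.276
grasp_force: 49.1
```

```bash
cat > snap.py <<'E'
from h import *
import pickle,sys
n=sys.argv[1];c=camera_params("wrist");s=sensors.sense();p,d=grab_frame("wrist");pickle.dump((c,p,d,s),open(n+".pkl","wb"))
cv2.imwrite(f"pics/{n}.png",p[:,:,::-1]);print(s["eef_pos"].round(2),s["tcp_rot"].round(4),s["clock"],abs(s["qvel"]).max())
E
python3 snap.py w3
```

```text
[540.03 148.91 319.23] [-3.1415e+00  4.0000e-04  1.2394e+00] 6.175 0.003006685192902111
```

View pics/w3.png

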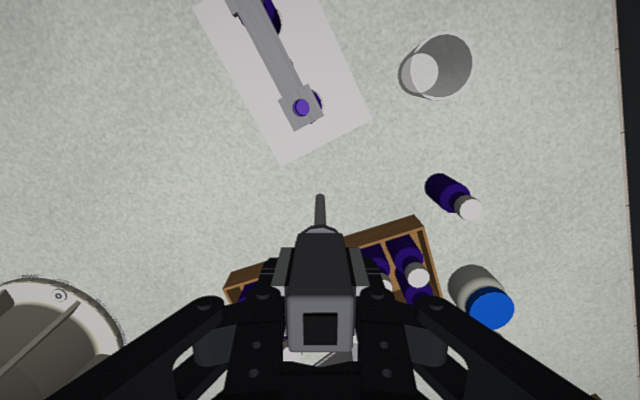

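The view is nearly straight down, with the eye hole (violet through it) at (302,107) and the pen tip at (320,195) in line with its tube. I'll shift so the hole is viewed vertically.

>>> move_arm --pt "0 0 0 -0.003 -0.017 0 0.015" --pt "0 0 0 -0.003 -0.017 0 0.015" --pt "0 0 0 -0.003 -0.017 0 0.015" --pt "0 0 0 -0.003 -0.017 0 0.015"

```text
clock: 6.72
eef_pos: [523.2, 152.8, 319.4]
tcp_rot: [3.141, -0.0, 1.241]
contact_force: [0.3, -0.3, -0.1]
opening: 0.278
grasp_force: 49.2
```

```bash
python3 snap.py w4
```

```text
[523.23 152.85 319.38] [ 3.1413e+00 -1.0000e-04  1.2409e+00] 6.725 0.0038067471033600584
```

>>> move_arm --pt "0 0 0 0.02 -0.04 0 0.015" --pt "0 0 0 0.04 -0.1 0 0.015" --pt "0 0 0 0.05 -0.16 0.02 0.015" --pt "0 0 0 0.05 -0.21 0.05 0.015" --pt "0 0 0 0.05 -0.23 0.06 0.015" --pt "0 0 0 0.05 -0.23 0.06 0.015" --pt "0 0 0 0.05 -0.23 0.06 0.015" --pt "0 0 0 0.05 -0.23 0.06 0.015"

```text
clock: 7.78
eef_pos: [323.0, 274.7, 259.9]
tcp_rot: [3.141, -0.001, 1.24]
contact_force: [-0.1, 0.2, -0.7]
opening: 0.273
grasp_force: 49.4
```

```bash
python3 snap.py w5
python3 - <<'E'
from h import *
import pickle
c,p,d,s=pickle.load(open("w4.pkl","rb"));c2,p2,d2,s2=pickle.load(open("w5.pkl","rb"))
a=cv2.resize(p[82:132,295:345,::-1],(300,300),interpolation=0)
q=np.linalg.inv(c2["world_from_camera"])@np.array([545,213,125,1]);u=c2["camera_matrix"]@q[:3];u=(u/u[2])[:2].astype(int)
x0=min(max(u[0]-60,0),520);y0=max(u[1]-50,0);print(u,x0,y0)
b=cv2.resize(p2[y0:y0+100,x0:x0+80 if 0 else x0+120,::-1],(480,400),interpolation=2)
a=cv2.copyMakeBorder(a,0,100,0,0,cv2.BORDER_CONSTANT)
cv2.imwrite("pics/w45.png",np.hstack([a,b]))
E
```

```text
[322.95 274.73 259.87] [ 3.1408e+00 -1.0000e-03  1.2397e+00] 7.775 0.00551136522161768
[581 176] 520 126
```

View pics/w45.png

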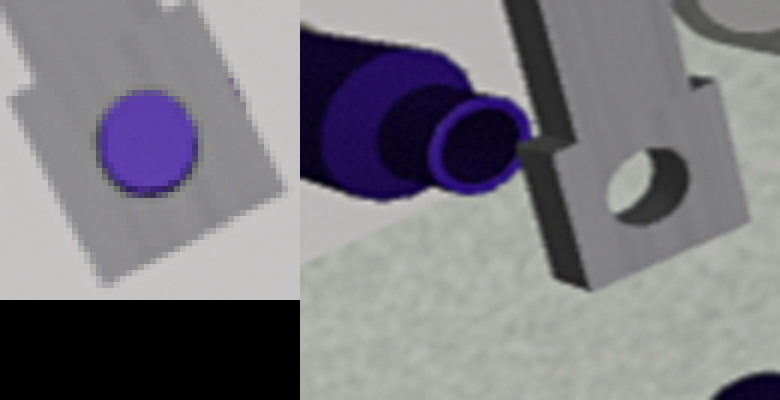

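Left panel: the eye hole from straight above is at about (148,142), which is pixel (319.7,105.7). Right panel: the mouth ring is centred at about pixel (565,162) and the eye's upper hole rim at about (607,173). I'll measure both by segmentation, along with the tip.

```bash
cat > meas.py <<'E'
from h import *
import pickle
def comp(m,u,v):
    _,l,st,ce=cv2.connectedComponentsWithStats(m.astype(np.uint8),connectivity=4);k=l[v,u];assert k
    b=(l==k).astype(np.uint8);cn=max(cv2.findContours(b,0,1)[0],key=len);return ce[k],st[k],cv2.fitEllipse(cn)
if __name__=="__main__":
    S=6
    c,p,d,s=pickle.load(open("w4.pkl","rb"));I=p.astype(int)
    m=(I[...,2]-I[...,1]>40)|(I.sum(2)<240)
    e4=comp(m,320,105);print("eye w4",e4,plane(c,*e4[0],150))
    c2,p2,d2,s2=pickle.load(open("w5.pkl","rb"));R=cv2.resize(p2,None,fx=4,fy=4,interpolation=cv2.INTER_CUBIC).astype(int)
    f=lambda q:((q[0]+.5)/4-.5,(q[1]+.5)/4-.5)
    # inner mouth: dark enclosed by bright ring
    ring=(R[...,2]>75)
    i5=comp(~ring,565*4+2,162*4+2);print("mouth in",i5[1],i5[2])
    ring2=ring&(R[...,2]-R[...,1]>50)
    print("ring px",R[162*4,555*4:578*4:4].tolist())
    o5=f(i5[2][0]);print(o5,plane(c2,*o5,103))
    g=R.sum(2)/3
    print("row across eye",g[173*4,596*4:624*4:4].astype(int).tolist())
    # tip in w4
    G=cv2.cvtColor(p,cv2.COLOR_RGB2GRAY)
    for v in (190,193,195,197,200,205,215,225):print(v,G[v,308:333].tolist())
E
python3 meas.py
```

```text
eye w4 (array([319.25      , 105.44298246]), array([312,  97,  16,  18, 228], dtype=int32), ((319.2748718261719, 105.43882751464844), (15.518441200256348, 16.8795108795166), 178.37245178222656)) [547.70016723 221.43082872 150.        ]
mouth in [ 1850   102   518   691 82769] ((2136.07373046875, 406.99932861328125), (323.2882385253906, 682.8990478515625), 151.07046508789062)
ring px [[45, 19, 113], [25, 7, 69], [13, 4, 37], [9, 3, 28], [10, 2, 30], [12, 2, 33], [11, 4, 33], [9, 3, 32], [9, 3, 32], [12, 2, 32], [12, 6, 32], [11, 6, 32], [10, 4, 32], [10, 5, 32], [8, 4, 31], [12, 6, 32], [11, 5, 32], [11, 4, 31], [11, 5, 29], [32, 29, 39], [53, 50, 64], [62, 60, 71], [62, 62, 62]]
(533.6434326171875, 101.37483215332031) [527.17960368 285.45272217 103.        ]
row across eye [126, 150, 172, 177, 177, 175, 172, 169, 171, 180, 162, 103, 52, 43, 46, 45, 45, 45, 42, 37, 41, 92, 130, 131, 128, 126, 125, 126]
190 [181, 181, 179, 184, 186, 185, 188, 187, 187, 187, 187, 186, 184, 182, 183, 184, 186, 188, 187, 182, 182, 181, 179, 181, 182]
193 [186, 182, 183, 188, 188, 182, 183, 188, 192, 188, 158, 139, 141, 161, 187, 195, 190, 185, 186, 187, 192, 194, 193, 190, 190]
195 [187, 189, 191, 194, 194, 191, 192, 172, 112, 65, 58, 60, 60, 59, 62, 85, 155, 180, 183, 188, 190, 189, 187, 185, 186]
197 [187, 187, 188, 187, 186, 190, 193, 136, 71, 60, 64, 66, 66, 65, 60, 59, 105, 169, 190, 193, 194, 191, 187, 188, 191]
200 [180, 183, 184, 183, 182, 186, 192, 126, 61, 61, 64, 66, 65, 65, 62, 59, 85, 171, 193, 189, 185, 181, 181, 185, 187]
205 [184, 182, 180, 180, 183, 188, 169, 105, 60, 62, 64, 65, 66, 64, 63, 58, 67, 163, 191, 191, 191, 188, 184, 184, 186]
215 [191, 186, 185, 189, 197, 197, 138, 71, 60, 65, 65, 66, 65, 65, 64, 61, 60, 107, 175, 194, 194, 192, 192, 191, 189]
225 [196, 189, 147, 124, 127, 109, 67, 41, 37, 38, 38, 37, 36, 38, 37, 35, 34, 42, 95, 145, 181, 189, 188, 187, 188]
```

```bash
cat > meas2.py <<'E'
from h import *
import pickle
def up(p,x0,y0,w,h,k=6): return cv2.resize(p[y0:y0+h,x0:x0+w],None,fx=k,fy=k,interpolation=cv2.INTER_CUBIC).astype(int)
def back(q,x0,y0,k=6): return np.array([(q[0]+.5)/k-.5+x0,(q[1]+.5)/k-.5+y0])
def near(m,x,y):
    l=cv2.connectedComponents(m.astype(np.uint8),connectivity=4)[1];assert l[y,x];b=(l==l[y,x]).astype(np.uint8)
    return max(cv2.findContours(b,0,1)[0],key=len)
if __name__=="__main__":
    c,p,d,s=pickle.load(open("w5.pkl","rb"))
    x0,y0=545,145;R=up(p,x0,y0,35,35)
    # outer mouth rim: bright violet ring; drop rim points that border steel
    viol=(R[...,2]-R[...,1]>45)&(R[...,2]>70)
    cn=near(viol,int((553.7-x0+.5)*6),int((164-y0+.5)*6))
    h=cv2.convexHull(cn)[:,0];dense=cn[:,0]
    hc=np.array([t for t in dense if abs(cv2.pointPolygonTest(h,(float(t[0]),float(t[1])),True))<2.5 and t[0]<(574.5-x0)*6])
    E=cv2.fitEllipse(hc);o=back(E[0],x0,y0);print(len(hc),E,o);mo=plane(c,*o,103);print("mouth",mo)
    V=R.astype(np.uint8).copy()[...,::-1];V=np.ascontiguousarray(V);cv2.ellipse(V,E,(0,255,0),1)
    x1,y1=588,150;R2=up(p,x1,y1,45,45);g=R2.mean(2)
    m=abs(g-127)>24;cn=near(m,int((607-x1+.5)*6),int((173-y1+.5)*6));E2=cv2.fitEllipse(cn);e=back(E2[0],x1,y1);print(E2,e);ey=plane(c,*e,150);print("eye",ey,"mouth-eye",(mo-ey).round(2))
    W=np.ascontiguousarray(R2.astype(np.uint8)[...,::-1]);cv2.ellipse(W,E2,(0,255,0),1)
    V=cv2.copyMakeBorder(V,0,60,0,0,cv2.BORDER_CONSTANT);cv2.imwrite("pics/fit.png",np.hstack([V,W]))
    c4=pickle.load(open("w4.pkl","rb"))[0];print("eye tri",tri([(c4,319.25,105.44),(c,*e)]))
E
python3 meas2.py
```

```text
331 ((118.5853271484375, 103.79139709472656), (133.888427734375, 164.50494384765625), 50.714744567871094) [564.34755452 161.88189952]
mouth [546.6384395  222.03739735 103.        ]
((127.48332977294922, 138.4853057861328), (84.73046112060547, 136.69845581054688), 34.149383544921875) [608.83055496 172.66421763]
eye [547.87071744 221.35946402 150.        ] mouth-eye [ -1.23   0.68 -47.  ]
eye tri (array([547.70870703, 221.44603123, 150.19701243]), [0.01, 0.01])
```

View pics/fit.png

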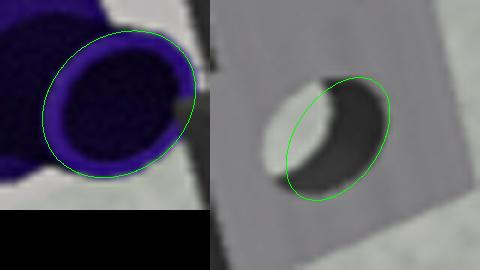

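The mouth fit is good, but the eye fit caught only the dark half of the hole. I'll close the mask and use its hull.

```bash
sed -i 's|m=abs(g-127)>24;|m=cv2.morphologyEx((abs(g-127)>24).astype(np.uint8),cv2.MORPH_CLOSE,np.ones((13,13)));|; s|E2=cv2.fitEllipse(cn)|E2=cv2.fitEllipse(cv2.convexHull(cn))|' meas2.py; python3 meas2.py
```

```text
331 ((118.5853271484375, 103.79139709472656), (133.888427734375, 164.50494384765625), 50.714744567871094) [564.34755452 161.88189952]
mouth [546.6384395  222.03739735 103.        ]
((115.67698669433594, 136.08116149902344), (105.41503143310547, 138.52145385742188), 49.1826171875) [606.86283112 172.26352692]
eye [546.42364034 222.19740991 150.        ] mouth-eye [  0.21  -0.16 -47.  ]
eye tri (array([547.68874641, 221.41207315, 148.38984612]), [0.01, 0.01])
```

>>> move_arm --pt "0 0 0 -0.01 0.01 -0.045 0.015" --pt "0 0 0 -0.03 0.05 -0.06 0.015" --pt "0 0 0 -0.05 0.11 -0.06 0.015" --pt "0 0 0 -0.05 0.17 -0.06 0.015" --pt "0 0 0 -0.05 0.23 -0.06 0.015" --pt "0 0 0 -0.05 0.29 -0.06 0.015" --pt "0 0 0 -0.05 0.35 -0.06 0.015" --pt "0 0 0 -0.05 0.4 -0.06 0.015"

```text
clock: 8.82
eef_pos: [686.4, 95.7, 319.0]
tcp_rot: [3.141, -0.0, 1.239]
contact_force: [0.9, 0.6, -0.8]
opening: 0.277
grasp_force: 49.4
```

>>> move_arm --pt "0 0 0 0.02 0.03 0.02 0.015" --pt "0 0 0 0.04 0.05 0.05 0.015" --pt "0 0 0 0.05 0.06 0.06 0.015" --pt "0 0 0 0.05 0.06 0.06 0.015" --pt "0 0 0 0.05 0.06 0.06 0.015"

```text
clock: 9.45
eef_pos: [756.8, 125.3, 260.9]
tcp_rot: [3.14, -0.001, 1.241]
contact_force: [1.2, 0.4, -1.0]
opening: 0.276
grasp_force: 49.5
```

```bash
python3 snap.py w6
python3 - <<'E'
from h import *
import pickle
c,p,d,s=pickle.load(open("w6.pkl","rb"))
for z in (103,150):
    q=np.linalg.inv(c["world_from_camera"])@np.array([547,221.8,z,1]);u=c["camera_matrix"]@q[:3];print(z,u/u[2])
u=(u/u[2])[:2].astype(int);a,b=max(u[0]-40,0),u[1]-45;print(a,b)
cv2.imwrite("pics/w6c.png",cv2.resize(p[b:b+90,a:a+120,::-1],(720,540),interpolation=2))
E
```

```text
[756.8  125.27 260.86] [ 3.1404e+00 -5.0000e-04  1.2407e+00] 9.45 0.012423922789274365
103 [ 71.24845166 161.09563289   1.        ]
150 [ 27.88090518 171.44433923   1.        ]
0 126
```

View pics/w6c.png

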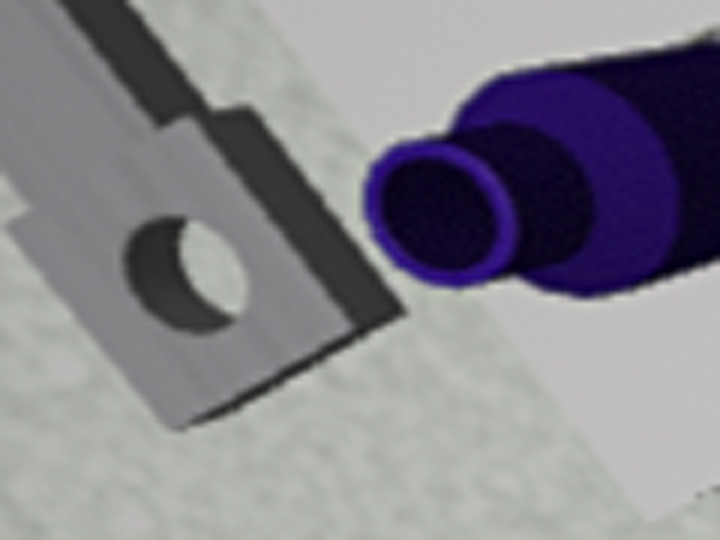

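Now the mouth is unobstructed at about pixel (73,161), with the eye hole at about (31,172).

Run:
```python
from meas2 import *
c,p,d,s=pickle.load(open("w6.pkl","rb"))
x0,y0=55,143;R=up(p,x0,y0,40,40)
viol=(R[...,2]-R[...,1]>45)&(R[...,2]>70)
row=viol[int((161-y0+.5)*6)];xs=np.where(row)[0];cn=near(viol,int(xs[0])+3,int((161-y0+.5)*6))
h=cv2.convexHull(cn)[:,0];hc=np.array([t for t in cn[:,0] if abs(cv2.pointPolygonTest(h,(float(t[0]),float(t[1])),True))<2.5])
E=cv2.fitEllipse(hc);o=back(E[0],x0,y0);mo=plane(c,*o,103);print(E,o,"mouth",mo)
x1,y1=10,150;R2=up(p,x1,y1,45,45);g=R2.mean(2);print(np.median(g))
m=cv2.morphologyEx((abs(g-np.median(g))>24).astype(np.uint8),cv2.MORPH_CLOSE,np.ones((13,13)))
cn=near(m,int((27-x1+.5)*6),int((171-y1+.5)*6));E2=cv2.fitEllipse(cv2.convexHull(cn));e=back(E2[0],x1,y1);ey=plane(c,*e,150);print(E2,e,"eye",ey,"d",(mo-ey).round(2))
c5=pickle.load(open("w5.pkl","rb"))[0];c4=pickle.load(open("w4.pkl","rb"))[0]
em=tri([(c4,319.25,105.44),(c5,606.86,172.26),(c,*e)]);mm=tri([(c5,564.35,161.88),(c,*o)]);print("eye",em,"mouth",mm,mm[0]-em[0])
```

```text
((110.65087127685547, 111.35972595214844), (133.89479064941406, 164.44863891601562), 129.26695251464844) [ 73.02514521 161.14328766] mouth [548.53962876 221.22549618 103.        ]
132.0
((123.69822692871094, 130.9287109375), (106.2579116821289, 138.10372924804688), 130.2177734375) [ 30.19970449 171.40478516] eye [548.75549126 221.23242848 150.        ] d [-2.2e-01 -1.0e-02 -4.7e+01]
eye (array([547.59095923, 221.42330629, 148.60766431]), [0.1, 0.09, 0.11]) mouth (array([547.51850986, 221.40359874, 101.64901703]), [0.07, 0.07]) [-7.24493697e-02 -1.97075470e-02 -4.69586473e+01]
```

Run:
```python
from meas2 import *
from scipy.spatial.transform import Rotation as R_
for n in ("w3","w4","w5","w6"):
    c,p,d,s=pickle.load(open(n+".pkl","rb"));r=R_.from_euler("xyz",s["tcp_rot"]).as_matrix();g=cv2.cvtColor(p,cv2.COLOR_RGB2GRAY)
    f=lambda u,v,dz:(r.T@(plane(c,u,v,s["eef_pos"][2]+dz-1.4)-s["eef_pos"])).round(2)
    b=(g[305:352,290:350]<65).astype(np.uint8);l,st,ce=cv2.connectedComponentsWithStats(b,connectivity=4)[1:];k=l[328-305,30];bu=ce[k]+[290,305]
    # tube: darker columns, tip row by half level at the centre columns
    prof=g[180:215,318:322].mean(1);bg=np.median(prof[:8]);i=np.argmax(prof<(bg+62)/2);tr=180+i-1+(prof[i-1]-(bg+62)/2)/(prof[i-1]-prof[i])
    row=g[int(tr)+6,305:335].astype(float);h=(np.median(row)+62)/2;xs=np.where(row<(bg+62)/2)[0];print(n,"button",bu.round(1),st[k],f(*bu,48.2),"tip",round(tr,2),305+xs.mean(),f(305+xs.mean(),tr,-119.8)-[3,0,0],bg)
```

```text
w3 button [319.8 328.3] [  13    8   35   32 1094] [  0.41   1.53 -46.8 ] tip 193.34 319.5 [ -0.65   1.16 121.2 ] 187.375
w4 button [319.9 328.3] [  13    8   35   32 1093] [  0.42   1.55 -46.8 ] tip 193.37 320.0 [ -0.66   1.6  121.2 ] 184.875
w5 button [319.7 328.4] [  13    8   35   32 1101] [  0.38   1.48 -46.8 ] tip 193.3 319.5 [ -0.62   1.15 121.2 ] 176.75
w6 button [319.8 328.3] [  13    8   35   32 1092] [  0.44   1.51 -46.8 ] tip 193.3 320.0 [ -0.59   1.57 121.2 ] 189.5
```

>>> move_arm --pt "0 0 0 0 -0.01 -0.05 0.015" --pt "0 0 0 0.005 -0.05 -0.06 0.015" --pt "0 0 0 0.01 -0.11 -0.06 0.015" --pt "0 0 0 0.02 -0.165 -0.06 0.015" --pt "0 0 0 0.0235 -0.21 -0.055 0.015" --pt "0 0 0 0.0235 -0.2305 -0.04 0.015" --pt "0 0 0 0.0235 -0.2305 -0.04 0.015" --pt "0 0 0 0.0235 -0.2305 -0.04 0.015"

```text
clock: 10.5
eef_pos: [547.2, 222.4, 300.8]
tcp_rot: [3.14, -0.001, 1.241]
contact_force: [0.0, -0.1, -0.4]
opening: 0.277
grasp_force: 49.6
```

```bash
python3 snap.py w7
python3 - <<'E'
from meas2 import *
from scipy.spatial.transform import Rotation as R_
s=sensors.sense();r=R_.from_euler("xyz",s["tcp_rot"]).as_matrix();print("to go",(r.T@(np.array([546.3,222.15,229])-s["eef_pos"])).round(2))
c,p,d,s=pickle.load(open("w7.pkl","rb"))
cv2.imwrite("pics/w7c.png",cv2.resize(p[150:240,270:370,::-1],(600,540),interpolation=2))
E
```

```text
[547.23 222.36 300.76] [ 3.1396e+00 -1.4000e-03  1.2408e+00] 10.5 0.014392144561977583
to go [-0.59 -1.24 71.55]
```

View pics/w7c.png

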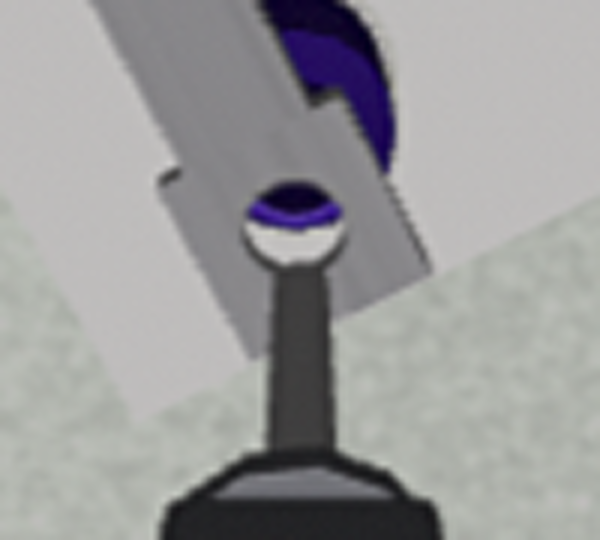

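The tube (panel column 300) lines up with the eye hole (column 295) to within about 1 mm. I'll correct and lower to just above the eye.

>>> move_arm --pt "0 0 0 -0.0006 -0.0012 0 0.015" --pt "0 0 0 -0.0006 -0.0012 0.012 0.015" --pt "0 0 0 -0.0006 -0.0012 0.024 0.015" --pt "0 0 0 -0.0006 -0.0012 0.024 0.015" --pt "0 0 0 -0.0006 -0.0012 0.024 0.015" --pt "0 0 0 -0.0006 -0.0012 0.024 0.015"

```text
clock: 11.3
eef_pos: [545.3, 222.5, 275.6]
tcp_rot: [3.141, -0.0, 1.241]
contact_force: [0.0, 0.4, -0.4]
opening: 0.273
grasp_force: 49.6
```

```bash
python3 snap.py w8
cat > chk.py <<'E'
from meas2 import *
import sys
from scipy.spatial.transform import Rotation as R_
s=sensors.sense();r=R_.from_euler("xyz",s["tcp_rot"]).as_matrix();print("to go",(r.T@(np.array([546.3,222.15,229])-s["eef_pos"])).round(2),s["contact_force"].round(1))
c,p,d,s=pickle.load(open(sys.argv[1]+".pkl","rb"));I=p.astype(int);g=I.mean(2)
for v in range(176,216,3): print(v,g[v,304:336].astype(int).tolist())
E
python3 chk.py w8
```

```text
[545.33 222.46 275.6 ] [ 3.1412e+00 -4.0000e-04  1.2409e+00] 11.3 0.0013208370872069145
to go [ 0.    1.01 46.68] [ 0.4  1.2 -1. ]
176 [134, 134, 134, 134, 135, 134, 134, 135, 136, 135, 136, 136, 135, 133, 134, 135, 136, 136, 137, 135, 134, 135, 136, 136, 136, 138, 140, 140, 113, 69, 45, 42]
179 [134, 136, 134, 134, 134, 135, 135, 135, 135, 137, 136, 136, 134, 131, 130, 131, 134, 136, 136, 137, 134, 134, 134, 135, 136, 136, 136, 139, 141, 136, 92, 51]
182 [133, 134, 135, 135, 133, 134, 132, 133, 134, 136, 137, 137, 137, 135, 132, 131, 131, 132, 134, 136, 136, 135, 135, 133, 133, 136, 136, 136, 138, 140, 140, 112]
185 [133, 133, 132, 134, 135, 136, 135, 133, 133, 133, 136, 138, 141, 141, 136, 134, 130, 129, 130, 131, 137, 139, 138, 136, 135, 132, 135, 136, 136, 137, 139, 140]
188 [137, 136, 133, 132, 131, 134, 135, 135, 135, 133, 115, 77, 41, 22, 16, 14, 17, 18, 17, 15, 14, 20, 41, 81, 121, 135, 135, 134, 135, 136, 136, 138]
191 [137, 136, 136, 135, 132, 132, 132, 133, 120, 83, 58, 63, 76, 90, 98, 104, 95, 91, 97, 97, 92, 81, 67, 56, 69, 112, 131, 134, 134, 135, 136, 136]
194 [137, 13
[... 524 characters left out ...]
62, 63, 62, 62, 61, 57, 60, 117, 137, 139, 137, 134, 131, 130, 132, 134, 137, 137]
206 [190, 191, 171, 144, 135, 136, 136, 137, 138, 139, 124, 82, 59, 59, 61, 63, 62, 63, 61, 55, 56, 99, 132, 139, 138, 136, 135, 132, 130, 131, 132, 135]
209 [188, 190, 191, 188, 155, 134, 135, 136, 138, 140, 112, 71, 58, 62, 62, 63, 64, 62, 62, 57, 57, 100, 131, 138, 136, 136, 135, 135, 148, 167, 177, 181]
212 [188, 188, 189, 189, 191, 173, 145, 135, 136, 139, 103, 64, 58, 61, 64, 62, 63, 62, 61, 59, 54, 84, 140, 167, 175, 182, 184, 180, 177, 174, 174, 173]
215 [188, 189, 189, 189, 189, 190, 191, 173, 145, 138, 102, 64, 58, 62, 62, 64, 62, 62, 61, 58, 56, 100, 164, 182, 180, 179, 177, 175, 173, 172, 171, 174]
```

>>> move_arm --pt "0 0 0 0 0.001 0 0.015" --pt "0 0 0 0 0.001 0 0.015" --pt "0 0 0 0 0.001 0.008 0.015" --pt "0 0 0 0 0.001 0.016 0.015" --pt "0 0 0 0 0.001 0.024 0.015" --pt "0 0 0 0 0.001 0.032 0.015" --pt "0 0 0 0 0.001 0.036 0.015" --pt "0 0 0 0 0.001 0.036 0.015"

```text
clock: 12.35
eef_pos: [545.9, 222.0, 238.9]
tcp_rot: [-3.141, 0.0, 1.241]
contact_force: [-0.1, -0.0, -0.8]
opening: 0.275
grasp_force: 49.6
```

>>> move_arm --pt "0 0 0 0 0 0 0.015" --pt "0 0 0 0 0 0 0.015"

```text
clock: 12.6
eef_pos: [546.2, 222.1, 239.6]
tcp_rot: [3.141, -0.0, 1.241]
contact_force: [-0.8, -0.3, -0.5]
opening: 0.274
grasp_force: 49.6
```

```bash
python3 snap.py w9; python3 chk.py w9 | head -12
python3 - <<'E'
from h import *
for n in ("scene","side"):
    p,d=grab_frame(n);np.savez(n+"9.npz",p=p,d=d)
p=np.load("scene9.npz")["p"];cv2.imwrite("pics/sc9.png",cv2.resize(p[180:280,330:440,::-1],(660,600),interpolation=2))
E
```

```text
[546.25 222.11 239.63] [ 3.1411e+00 -4.0000e-04  1.2408e+00] 12.6 0.0016338587561568918
to go [ 0.08  0.08 10.57] [-0.2 -0.4 -1. ]
176 [137, 137, 137, 137, 137, 137, 138, 137, 137, 135, 132, 130, 133, 136, 137, 114, 73, 42, 23, 18, 19, 19, 23, 35, 47, 49, 48, 49, 47, 46, 47, 47]
179 [136, 138, 138, 138, 136, 138, 137, 136, 137, 136, 136, 134, 130, 131, 134, 136, 135, 110, 70, 48, 43, 43, 56, 60, 62, 60, 51, 45, 46, 46, 45, 46]
182 [136, 137, 137, 137, 137, 137, 137, 137, 136, 137, 136, 137, 135, 132, 130, 130, 133, 136, 132, 90, 66, 90, 125, 138, 143, 144, 114, 64, 43, 45, 42, 46]
185 [137, 137, 136, 136, 137, 137, 137, 137, 137, 136, 137, 137, 137, 136, 135, 134, 136, 136, 136, 136, 136, 138, 138, 138, 139, 140, 142, 138, 94, 54, 45, 42]
188 [136, 136, 137, 136, 136, 136, 137, 137, 136, 137, 135, 131, 131, 133, 135, 137, 138, 138, 138, 136, 135, 135, 136, 137, 138, 138, 139, 141, 141, 113, 74, 49]
191 [136, 134, 136, 136, 136, 137, 139, 140, 138, 138, 136, 134, 132, 131, 132, 134, 137, 138, 137, 137, 137, 135, 134, 136, 137, 137, 137, 138, 140, 142, 138, 109]
194 [136, 137, 135, 134, 134, 134, 137, 138, 138, 139, 139, 137, 136, 134, 132, 132, 132, 135, 137, 138, 138, 137, 137, 135, 135, 137, 138, 137, 138, 139, 140, 140]
197 [135, 135, 137, 137, 135, 134, 134, 134, 137, 139, 141, 142, 137, 134, 130, 129, 127, 127, 130, 131, 137, 139, 139, 137, 136, 136, 136, 137, 137, 137, 138, 140]
200 [133, 133, 135, 136, 137, 136, 133, 132, 120, 109, 96, 72, 57, 60, 62, 63, 63, 63, 59, 58, 62, 79, 95, 112, 128, 134, 135, 136, 137, 137, 137, 137]
203 [136, 134, 133, 133, 135, 133, 143, 181, 197, 192, 150, 85, 56, 61, 63, 64, 63, 63, 62, 57, 57, 115, 173, 196, 196, 175, 144, 134, 134, 136, 137, 137]
206 [137, 137, 135, 134, 132, 117, 147, 185, 194, 196, 172, 105, 59, 60, 63, 63, 64, 62, 61, 55, 66, 168, 196, 193, 194, 193, 138, 124, 135, 135, 135, 136]
```

View pics/sc9.png

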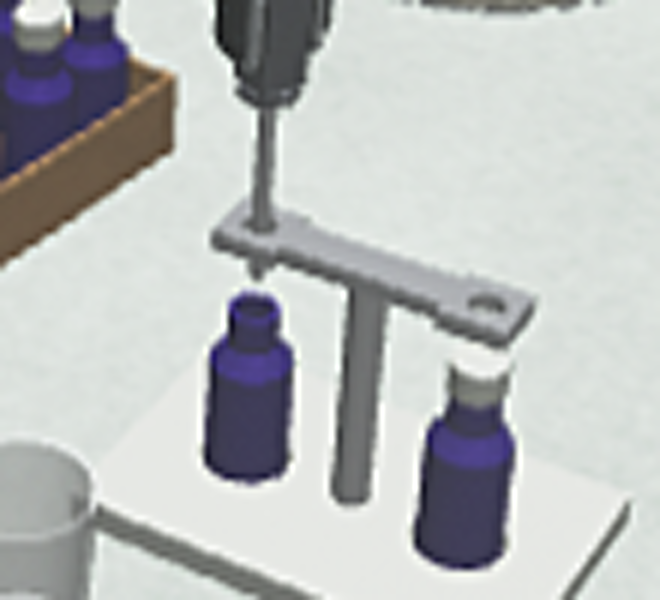

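The tip is through the eye at panel (257,277), centred over the mouth at (255,310), with about 17 mm to go. I'll lower the final 10.6 mm.

>>> move_arm --pt "0 0 0 0 0 0.004 0.015" --pt "0 0 0 0 0 0.008 0.015" --pt "0 0 0 0 0 0.0106 0.015" --pt "0 0 0 0 0 0.0106 0.015" --pt "0 0 0 0 0 0.0106 0.015" --pt "0 0 0 0 0 0.0106 0.015" --pt "0 0 0 0 0 0.0106 0.015"

```text
clock: 13.62
eef_pos: [546.1, 222.1, 228.8]
tcp_rot: [3.141, -0.0, 1.241]
contact_force: [-0.1, -0.1, -0.7]
opening: 0.276
grasp_force: 49.6
```

```bash
python3 snap.py w10; python3 chk.py w10 | head -1
python3 - <<'E'
from h import *
out=[]
for n in ("scene","side"):
    p,d=grab_frame(n);c=camera_params(n);g=p.astype(int).mean(2)
    T=np.linalg.inv(c["world_from_camera"])
    for z in (109,103):
        q=c["camera_matrix"]@(T@np.array([547,221.7,z,1]))[:3];print(n,z,(q/q[2])[:2].round(1))
    if n=="scene":
        for v in range(222,236): print(v,g[v,366:380].astype(int).tolist(),(p[v,366:380,2].astype(int)-p[v,366:380,1]).tolist())
E
```

```text
[546.13 222.07 228.83] [ 3.1414e+00 -2.0000e-04  1.2408e+00] 13.625 0.0013143168036499758
to go [ 0.15  0.16 -0.21] [-0.5 -0.3 -1.4]
scene 109 [371.4 229.4]
scene 103 [371.3 231.2]
222 [214, 214, 176, 109, 86, 94, 97, 99, 106, 120, 96, 100, 110, 119] [-7, -7, -3, -1, 0, 1, 1, -1, 0, 1, 0, -1, 0, 0]
223 [229, 234, 230, 218, 212, 139, 96, 100, 96, 91, 85, 88, 91, 93] [-5, -5, -4, -7, -7, -3, 1, -1, 0, 1, 1, -1, 0, -1]
224 [224, 227, 231, 236, 240, 183, 94, 107, 119, 128, 221, 176, 106, 83] [-5, -4, -4, -4, -5, -5, 1, 0, -1, -2, -8, -6, -1, 1]
225 [224, 227, 227, 228, 232, 156, 94, 110, 165, 224, 239, 232, 222, 216] [-4, -4, -5, -4, -4, -4, 1, 0, -3, -7, -5, -4, -7, -7]
226 [225, 225, 225, 228, 233, 139, 94, 108, 170, 240, 230, 229, 232, 236] [-4, -4, -5, -5, -5, -4, 1, -1, -5, -5, -4, -4, -3, -4]
227 [226, 226, 226, 232, 240, 147, 98, 113, 202, 239, 229, 225, 226, 227] [-3, -4, -5, -7, -8, -7, 0, -2, -8, -6, -5, -5, -4, -4]
228 [227, 227, 234, 241, 187, 128, 100, 116, 189, 246, 232, 226, 225, 225] [-4, -5, -8, -10, 26, 14, -4, -2, 7, -9, -7, -5, -5, -5]
229 [226, 228, 206, 152, 101, 79
[... 193 characters left out ...]
 25, 44, 60, 23, -9, -5, -4]
231 [227, 237, 98, 63, 61, 66, 67, 63, 56, 63, 147, 239, 228, 228] [-7, -11, 75, 46, 21, 26, 27, 23, 17, 40, 64, -12, -5, -4]
232 [232, 242, 57, 87, 76, 70, 66, 64, 72, 86, 122, 239, 226, 224] [-6, -11, 40, 85, 47, 32, 23, 21, 44, 88, 44, -12, -6, -4]
233 [231, 242, 32, 71, 77, 80, 85, 86, 82, 69, 111, 243, 227, 224] [-5, -11, 16, 49, 46, 52, 62, 63, 62, 50, 19, -10, -5, -4]
234 [235, 248, 36, 59, 69, 72, 76, 76, 71, 56, 110, 245, 230, 225] [-7, -12, 16, 19, 29, 36, 43, 44, 39, 21, 16, -9, -4, -4]
235 [240, 187, 43, 62, 66, 68, 68, 67, 66, 68, 145, 249, 234, 227] [-9, 20, 16, 21, 24, 26, 26, 28, 26, 24, 11, -10, -6, -4]
side 109 [279.8 158.4]
side 103 [280. 160.]
```

```bash
python3 -c "
from rig import order; print(order.sign_off())"
```

```text
the job is handed in; nothing more can be done
None
```

The job is handed in: the arm holds the pen still and upright through the right-hand eye, with its tip about 6 mm above the open bottle's mouth and centred to within about 1 mm by the camera measurements.

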